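Tip the praline carton into its lane of the display tray

ROBOT

A 6-joint arm with a two-finger parallel gripper is mounted at the origin on the work surface. World frame = base frame: x ahead of the robot, y to its left, z up, the work surface at z = 0. Lengths are in m, angles in rad, forces in N, time in s.
With the tool pointing down it reaches from about 0.25 to 0.725 m from the base axis. Payload 4 kg.
Tool frame: the origin (TCP) lies midway between the tips of the shut fingers; the grasp point (between the pads) lies 19 mm behind it; z points along the fingers, y is the line along which they close (so a half turn about z gives the same grasp; the last joint's range is limited). The gripper opens to 85 mm and grips with 20 to 120 N. Pads are 22 mm wide; open, the fingers measure 114 mm over their backs; the gripper's body (76 mm by 85 mm) begins 54 mm behind the grasp point. The pads swing forward as they close: fully open they stand 13 mm farther back than shut.
Start: joints at [1.136, 0.241, 0.005, 1.335, 0, 1.571], TCP at [0.211, 0.453, 0.231] pointing down, gripper open.
Joint ranges: [-2.72, 2.72], [-1.05, 1.87], [-1.09, 1.28], [-1.99, 2.15], [-1.42, 1.44], [-3.14, 3.14]. Speed limits (rad/s): [2.79, 2.79, 3.14, 3.14, 3.14, 3.14].

INTERFACE

Orientations are given as a unit quaternion [x, y, z, w].
In Python, from workcell import bot gives the robot as it stands. The module is installed in compiled form; this text tells all that it offers.
- The arm moves only by the tool jog_arm, never from a script. Its argument "deltas" is a list of rows, each an object with "fingers": the opening, from 0 (shut) to 1 (fully open); "delta_pos": the shift along the tool's x, y, z normalised to -1 to 1, where 1 is 300 mm, a list of three; "yaw": the turn about the tool's z normalised to -1 to 1, where 1 is pi/4 rad. A call has 1 to 12 rows; each row is the pose to reach, as a shift and turn from the pose commanded when the call began, along the tool's axes at that moment; what a row does not reach only later rows make up. A row lasts 1/10 s, in which the tool goes at most 50 mm and 8.59 degrees, less where a joint would pass 70% of its speed; a pose out of reach is approached as far as the arm can. A call with a number of a shift or a turn outside -1 to 1 is refused whole. A call with a gripper value outside its range is refused whole. The fingers move at their own pace and stop on an object; the grip force is fixed at half the most. Time passes only in rows, so rows that repeat a pose let the fingers close. It gives the time, the measured TCP pose, the force, the opening and the grip force at its end, in the units of the state.
- bot.get_obs(): the state, without advancing time (a new reading comes with each control period).
- bot.camera(name): name is "scene" or "top" or "wrist"; returns a dict with "image" (480x640x3 uint8, red, green, blue), "range_z" (480x640 float32, m along the optical axis (not along the pixel's ray), 0 where there is no reading), "fx", "fy", "cx", "cy" (pixels), "rvec" (rotation vector, rad) and "tvec" (3), from world to camera coordinates, as OpenCV has them. Camera axes: x right, y down, z forward; pixel columns grow to the right and rows downward; lengths in m; the calibration is good to about 2 mm. A picture is of the moment at which its call begins.
- bot.job_done(): hands the job in; it is judged then, once.
The state is a dict: "clock": time; "joint_pos": joint angles; "joint_vel": joint speeds; "tau": joint torques, N m; "eef_pos": TCP position; "tool_rot": TCP orientation; "ft_force": force on the tool from outside, world axes, zero at the start; "ft_torque": the same for the moment, N m; "grip_width": finger opening in m; "grasp_force": force on a finger pad.
Only numpy, scipy, OpenCV 4.12 (cv2) and the standard library are available. Lean on these libraries where they do the work, as an engineer would, in place of code of your own. Each camera call takes 0.05 s, during which the arm holds its last target. There are 200 camera calls.

TASK

One praline carton stands on end at the open front of its lane in the wooden display tray. Without picking it up, push it near its top to tip it over where it stands, so that it falls away from the open front and lies flat in its lane with its label face up; then push it along the lane, on the tray, until its end is fully home and square against the back rail. Leave the two cartons already laid, the jar and the tin alone.

Things in the scene. Friction and masses are not known exactly. Their poses are not given: they have to be found in the camera images.
- tray: Fixed wooden display tray, 270 (its x) x 306 (y). Origin: centre of underside, on the counter; z up. Floor surface at z = 10. Open front without lip at x = -135, towards the robot; back rail at the other end, inner face x = +125, top z = 46. Three lanes along x, 94 wide, centred at y = 100, 0, -100; dividers 6 thick, 10 above the floor; outer sides 6 thick, 18 above the floor.
- liner: Thin white paper liner of the standing carton's lane (which of the three lanes varies). Origin: middle of that lane's floor surface; x along the lane to the back rail, y across, z up. In this frame the open front is at x = -130, the back rail's inner face at x = +130, the lane's walls at y = -47 and +47.
- carton: The carton to tip: rigid kraft board, white sleeve, copper band, 150 tall x 70 wide x 40 thick, about 0.2 kg, loose. Origin: centre of the end it stands on. z along its 150 length (up at the start), x through its 40 thickness (to the back rail at the start, within 3 degrees), y across its width. Label face (round copper seal): x = -20, looks to the open front at the start.
- carton_top (a point): Centre of the carton's other end (150 along its z from the origin): the top at the start, the end that must finish against the back rail. After the fall about 30 to 65 are left between it and the rail.
- carton_rear_edge (a point): Middle of the carton's lower edge on the label side at the start (x = -20, z = 0 of the carton).
- carton_front_edge (a point): Middle of the carton's lower edge on the back-rail side at the start (x = +20, z = 0 of the carton). Pushed high, the carton tips about this edge and falls by itself once its top has gone about 40 forward; pushed near its foot it slides.
- carton_b: A like carton already laid in another lane, label up, against the rail; leave it alone. Origin: centre of its underside; 150 along its x, 70 along y, 40 high. Loose.
- carton_c: The second carton already laid, as carton_b, in the remaining lane; leave it alone.
- jar: Glass sweet jar with a copper lid, 90 diameter, 145 high, loose, standing on the counter to the +y side of the tray; leave it alone. Origin: centre of its underside.
- tin: Round metal tin, 75 diameter, 62 high, loose, standing on the counter to the -y side of the tray; leave it alone. Origin: centre of its underside.

How it is judged:
By the outcome, as a careful person would: the job done as asked, in the order asked, and still so for the second after the job is handed in, with the robot touching nothing.
It also fails if it takes over 38 s, if anything falls off the work surface, if the arm or the gripper's body presses on something with over 40 N, if the wrist force passes 120 N, or if a joint passes its speed limit or range.

## Working session

There is one attempt and no reset: what is moved stays moved. The work goes in short steps, Python scripts to look and compute and a tool call to move; the robot and the scene stay as the last step left them, time stands still between calls to the robot, and variables do not carry over. Pictures are saved under pics/ and viewed, at most 10 in all, crops included, and the job is handed in when it is done.

Besides the shell and the picture viewer there is one more tool, called as name(argument=value, ...) on one line, values as JSON. jog_arm: Moves the arm, as the interface text tells. Scaled input: -1 to 1 covers 300 mm each way for a shift and pi/4 rad each way for a turn. Its arguments: {"type":"object","properties":{"deltas":{"type":"array","items":{"type":"object","properties":{"fingers":{"type":"number"},"delta_pos":{"type":"array","items":{"type":"number"}},"yaw":{"type":"number"}}}}},"required":["deltas"]}

```bash
mkdir -p pics
cat > h.py <<'E'
import numpy as np, cv2
from workcell import bot
def cam(n):
    c=bot.camera(n); R=cv2.Rodrigues(np.array(c['rvec'],float))[0]; t=np.array(c['tvec'],float).ravel()
    z=c['range_z']; v,u=np.mgrid[:480,:640]
    P=np.stack([(u-c['cx'])/c['fx']*z,(v-c['cy'])/c['fy']*z,z],-1)
    W=(P-t)@R; W[z==0]=np.nan
    return c,R,t,W
def save(c,n): cv2.imwrite('pics/'+n,c['image'][:,:,::-1])
E
python3 - <<'E'
from h import *
for n in('scene','top'):
    c,R,t,W=cam(n); save(c,n+'0.png'); np.save(n+'W.npy',W); np.save(n+'I.npy',c['image']); print(n,-R.T@t)
o=bot.get_obs(); print(o['eef_pos'],o['tool_rot'],o['clock'],o['ft_force'])
E
```

```text
scene [1.11484044 0.60627444 0.74074226]
top [0.48119432 0.00343707 1.23432683]
[0.21038381 0.45297038 0.23051863] [ 2.15687371e-01  9.76462033e-01 -9.05105730e-04 -1.89159102e-04] 0.1 [ 0.21059693  0.21362152 -0.20693015]
```

View pics/scene0.png

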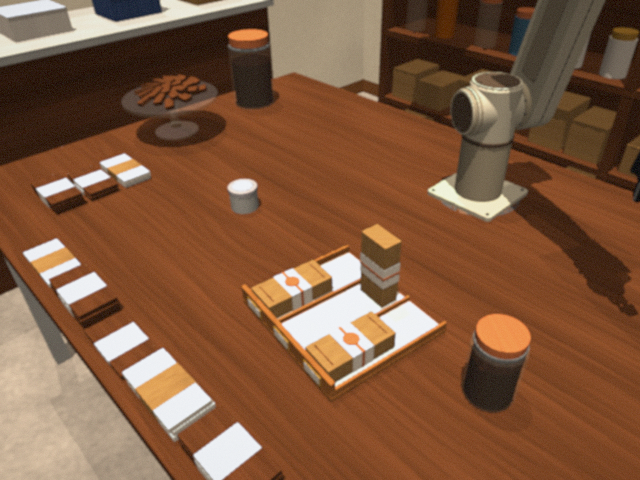

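View pics/top0.png

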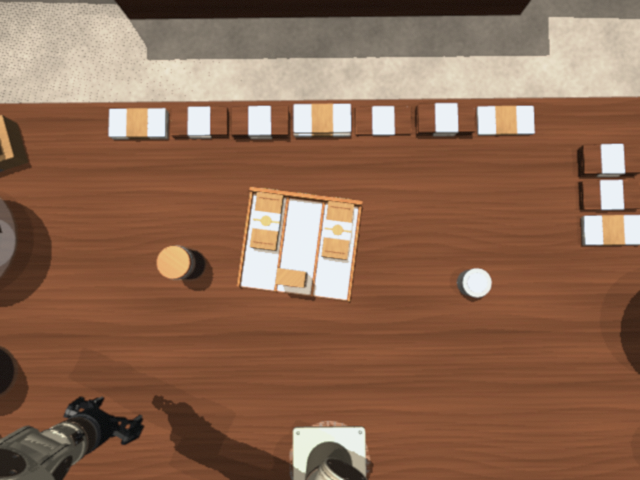

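The carton stands in the middle lane: its top is at about (291,278) in the top view. The tray corners are near (250,188), (362,202), (350,300) and (240,288), the jar is at (174,262) and the tin at (476,283).

Run:
```python
from h import *
W=np.load('topW.npy'); 
sub=W[180:310,230:372].reshape(-1,3); sub=sub[~np.isnan(sub[:,0])]
m=(sub[:,2]>.005)&(sub[:,2]<.08)
r=cv2.minAreaRect(sub[m][:,:2].astype(np.float32)); print('tray',r,cv2.boxPoints(r).round(4).tolist())
# rail: z .04-.05 ... top of carton
m=(sub[:,2]>.14)&(sub[:,2]<.175)
r=cv2.minAreaRect(sub[m][:,:2].astype(np.float32)); print('ctop',r,cv2.boxPoints(r).round(4).tolist(),m.sum(),np.median(sub[m][:,2]))
# laid cartons
m=(sub[:,2]>.047)&(sub[:,2]<.06)
im=np.zeros((130,142),np.uint8); Z=W[180:310,230:372,2]; im[(Z>.0475)&(Z<.06)]=255
for c in cv2.findContours(im,0,2)[0]:
    if cv2.contourArea(c)<200: continue
    mk=np.zeros_like(im); cv2.drawContours(mk,[c],-1,255,-1)
    p=W[180:310,230:372][(mk>0)&(im>0)]; print('laid',cv2.minAreaRect(p[:,:2].astype(np.float32)))
for n,(v,u) in dict(jar=(262,174),tin=(283,476)).items(): print(n,W[v,u])
S=np.load('sceneW.npy'); s=S.reshape(-1,3)
m=(s[:,2]>.1)&(s[:,2]<.155)&(s[:,0]>.3)&(s[:,0]<.6)&(abs(s[:,1])<.15)
p=s[m]; print('scene carton pts',m.sum(),cv2.boxPoints(cv2.minAreaRect(p[:,:2].astype(np.float32))).round(4).tolist())
```

```text
tray ((0.5871392488479614, 0.0695953518152237), (0.38511770963668823, 0.3534691333770752), 89.38996124267578) [[0.4083999991416931, -0.12110000103712082], [0.7617999911308289, -0.12479999661445618], [0.7659000158309937, 0.26030001044273376], [0.4124999940395355, 0.2639999985694885]]
ctop ((0.4955502152442932, 0.08753592520952225), (0.06959070265293121, 0.04023469239473343), 82.05809020996094) [[0.4708000123500824, 0.05590000003576279], [0.510699987411499, 0.0502999983727932], [0.5202999711036682, 0.11919999867677689], [0.4803999960422516, 0.12479999661445618]] 491 0.1592360078711755
laid ((0.6233497262001038, -0.031216003000736237), (0.07107122242450714, 0.15179124474525452), 81.5218276977539)
laid ((0.6499438881874084, 0.15906468033790588), (0.07042048871517181, 0.15146194398403168), 81.66413879394531)
jar [0.53573309 0.37115635 0.14511845]
tin [ 0.47600966 -0.38997281  0.06242765]
scene carton pts 909 [[0.47909998893737793, 0.12690000236034393], [0.5091000199317932, 0.05040000006556511], [0.5453000068664551, 0.06459999829530716], [0.5152000188827515, 0.14110000431537628]]
```

jog_arm(deltas=[{"delta_pos": [-0.58,-0.39,0],"yaw": -0.375,"fingers": 0.5},{"delta_pos": [-0.58,-0.39,0],"yaw": -0.375,"fingers": 0.5},{"delta_pos": [-0.58,-0.39,0],"yaw": -0.375,"fingers": 0.5},{"delta_pos": [-0.58,-0.39,0],"yaw": -0.375,"fingers": 0.5},{"delta_pos": [-0.58,-0.39,0],"yaw": -0.375,"fingers": 0.5},{"delta_pos": [-0.58,-0.39,0],"yaw": -0.375,"fingers": 0.5},{"delta_pos": [-0.58,-0.39,0],"yaw": -0.375,"fingers": 0.5},{"delta_pos": [-0.58,-0.39,0],"yaw": -0.375,"fingers": 0.5}])

```text
clock: 0.9
eef_pos: [0.3187, 0.2748, 0.2311]
tool_rot: [0.069, 0.998, 0.0, -0.0]
ft_force: [0.4, 0.4, -0.3]
grip_width: 0.0426
grasp_force: 0.0
```

jog_arm(deltas=[{"delta_pos": [-0.44,-0.537,0.0],"fingers": 0.5},{"delta_pos": [-0.44,-0.537,0.0],"fingers": 0.5},{"delta_pos": [-0.44,-0.537,0.0],"fingers": 0.5},{"delta_pos": [-0.44,-0.537,0.2],"fingers": 0.5},{"delta_pos": [-0.44,-0.537,0.287],"fingers": 0.5},{"delta_pos": [-0.44,-0.537,0.287],"fingers": 0.5},{"delta_pos": [-0.44,-0.537,0.287],"fingers": 0.5},{"delta_pos": [-0.44,-0.537,0.287],"fingers": 0.5}])

```text
invalid input at $.deltas[0]: expected keys fingers, delta_pos, yaw
```

Run:
```python
from h import *
c,R,t,W=cam('scene'); save(c,'s1.png'); o=bot.get_obs(); print(o['eef_pos'],o['ft_force'])
```

```text
[0.31861448 0.2749692  0.23110813] [-0.03920656 -0.07982649  0.38699605]
```

View pics/s1.png

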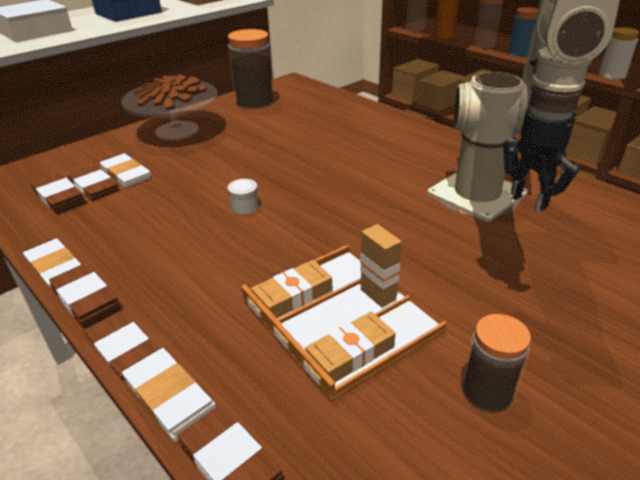

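The call was refused because yaw was missing. The picture shows the gripper clear of everything near (540,160) and the carton untouched at (380,265).

jog_arm(deltas=[{"delta_pos": [-0.44,-0.537,0.0],"yaw": 0,"fingers": 0.5},{"delta_pos": [-0.44,-0.537,0.0],"yaw": 0,"fingers": 0.5},{"delta_pos": [-0.44,-0.537,0.0],"yaw": 0,"fingers": 0.5},{"delta_pos": [-0.44,-0.537,0.2],"yaw": 0,"fingers": 0.5},{"delta_pos": [-0.44,-0.537,0.287],"yaw": 0,"fingers": 0.5},{"delta_pos": [-0.44,-0.537,0.287],"yaw": 0,"fingers": 0.5},{"delta_pos": [-0.44,-0.537,0.287],"yaw": 0,"fingers": 0.5},{"delta_pos": [-0.44,-0.537,0.287],"yaw": 0,"fingers": 0.5}])

```text
clock: 1.75
eef_pos: [0.428, 0.0976, 0.1466]
tool_rot: [0.069, 0.998, 0.001, 0.001]
ft_force: [-0.0, 0.2, -0.0]
grip_width: 0.0428
grasp_force: 0.0
```

jog_arm(deltas=[{"delta_pos": [-0.04,0,0.04],"yaw": 0,"fingers": 0.5},{"delta_pos": [-0.09,0,0.04],"yaw": 0,"fingers": 0.5},{"delta_pos": [-0.12,0,0.04],"yaw": 0,"fingers": 0.5},{"delta_pos": [-0.15,0,0.04],"yaw": 0,"fingers": 0.5},{"delta_pos": [-0.175,0,0.04],"yaw": 0,"fingers": 0.5},{"delta_pos": [-0.2,0,0.04],"yaw": 0,"fingers": 0.5},{"delta_pos": [-0.22,0,0.04],"yaw": 0,"fingers": 0.5},{"delta_pos": [-0.24,0,0.04],"yaw": 0,"fingers": 0.5},{"delta_pos": [-0.26,0,0.04],"yaw": 0,"fingers": 0.5},{"delta_pos": [-0.28,0,0.04],"yaw": 0,"fingers": 0.5},{"delta_pos": [-0.3,0,0.04],"yaw": 0,"fingers": 0.5},{"delta_pos": [-0.3,0,0.04],"yaw": 0,"fingers": 0.5}])

```text
clock: 2.95
eef_pos: [0.5173, 0.0834, 0.1331]
tool_rot: [0.07, 0.998, 0.0, 0.0]
ft_force: [0.6, 0.8, 0.8]
grip_width: 0.0429
grasp_force: 0.0
```

Run:
```python
from h import *
c,R,t,W=cam('scene'); save(c,'s2.png'); o=bot.get_obs(); print(o['eef_pos'],o['ft_force'])
```

```text
[0.51672353 0.08340507 0.13307607] [-0.69360635 -0.41593759 -0.98898788]
```

View pics/s2.png

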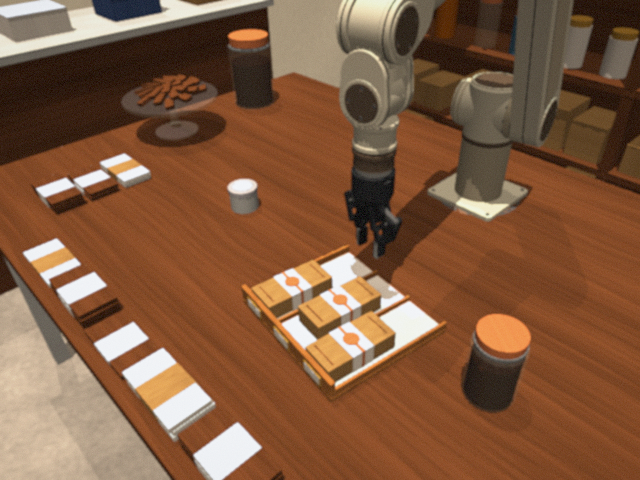

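It fell flat with the label up (seal at (340,300)) and a gap left to the rail. I'll back off, then measure before going down.

jog_arm(deltas=[{"delta_pos": [0.1,0,0],"yaw": 0,"fingers": 0.5},{"delta_pos": [0.2,0,0],"yaw": 0,"fingers": 0.5},{"delta_pos": [0.25,0,0],"yaw": 0,"fingers": 0.5},{"delta_pos": [0.25,0,0],"yaw": 0,"fingers": 0.5},{"delta_pos": [0.25,0,0],"yaw": 0,"fingers": 0.5}])

```text
clock: 3.5
eef_pos: [0.4427, 0.0941, 0.1336]
tool_rot: [0.07, 0.998, 0.0, 0.001]
ft_force: [0.1, 0.7, 0.6]
grip_width: 0.0427
grasp_force: 0.0
```

```bash
cat > m.py <<'E'
from h import *
def laid():
    c,R,t,W=cam('top'); Z=W[180:310,230:372,2]; im=((Z>.0475)&(Z<.056)).astype(np.uint8)*255
    im=cv2.morphologyEx(im,cv2.MORPH_OPEN,np.ones((3,3),np.uint8))
    for k in cv2.findContours(im,0,2)[0]:
        if cv2.contourArea(k)<200: continue
        mk=np.zeros_like(im); cv2.drawContours(mk,[k],-1,255,-1)
        r=cv2.minAreaRect(W[180:310,230:372][(mk>0)&(im>0)][:,:2].astype(np.float32))
        d=np.array(r[0])-[.6366,.0639]; print(np.round(r[0],4),np.round(r[1],4),round(r[2],2),'along/across',(d@[.9902,-.1395]).round(4),(d@[.1395,.9902]).round(4))
    return c
if __name__=='__main__':
    import sys
    c=laid(); save(c,sys.argv[1]); o=bot.get_obs(); print(o['eef_pos'],o['clock'])
E
python3 m.py t2.png
```

```text
[0.6017 0.0831] [0.0755 0.062 ] 19.63 along/across -0.0372 0.0142
[ 0.5998 -0.0322] [0.1093 0.0646] 4.49 along/across -0.023 -0.1003
[0.6453 0.1662] [0.0556 0.0718] 36.26 along/across -0.0056 0.1025
[0.44317465 0.09412118 0.13362645] 3.55
```

View pics/t2.png

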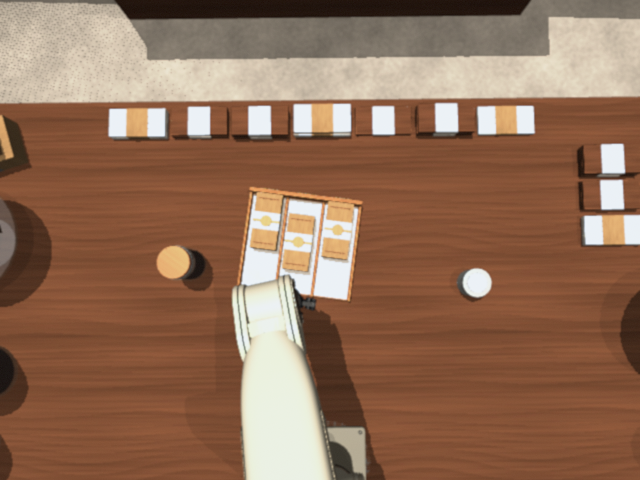

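The top view shows the carton lying straight in the middle lane (rows about 212–272, columns 283–315). The finger is clear of it at (308,303). My height band was too tight, so I'll fix that.

```bash
sed -i 's/(Z>.0475)&(Z<.056)/(Z>.04)\&(Z<.062)/; /MORPH_OPEN/d' m.py; python3 m.py t3.png
```

```text
[0.5915 0.074 ] [0.071  0.1499] 81.95 along/across -0.046 0.0037
[0.6417 0.0637] [0.3052 0.1621] 82.06 along/across 0.0051 0.0006
[0.44333314 0.0940693  0.1335291 ] 3.6
```

jog_arm(deltas=[{"delta_pos": [0,0,0.14],"yaw": 0,"fingers": 0.5},{"delta_pos": [0,0,0.27],"yaw": 0,"fingers": 0.5},{"delta_pos": [0,0,0.35],"yaw": 0,"fingers": 0.5},{"delta_pos": [-0.03,0,0.37],"yaw": 0,"fingers": 0.5},{"delta_pos": [-0.1,0,0.37],"yaw": 0,"fingers": 0.5},{"delta_pos": [-0.15,0,0.37],"yaw": 0,"fingers": 0.5},{"delta_pos": [-0.15,0,0.37],"yaw": 0,"fingers": 0.5}])

```text
clock: 4.3
eef_pos: [0.4914, 0.0877, 0.0234]
tool_rot: [0.071, 0.997, 0.001, 0.003]
ft_force: [0.1, -0.6, 0.2]
grip_width: 0.0429
grasp_force: 0.0
```

jog_arm(deltas=[{"delta_pos": [-0.03,0,0],"yaw": 0,"fingers": 0.5},{"delta_pos": [-0.05,0,0],"yaw": 0,"fingers": 0.5},{"delta_pos": [-0.07,0,0],"yaw": 0,"fingers": 0.5},{"delta_pos": [-0.09,0,0],"yaw": 0,"fingers": 0.5},{"delta_pos": [-0.11,0,0],"yaw": 0,"fingers": 0.5},{"delta_pos": [-0.13,0,0],"yaw": 0,"fingers": 0.5},{"delta_pos": [-0.15,0,0],"yaw": 0,"fingers": 0.5},{"delta_pos": [-0.165,0,0],"yaw": 0,"fingers": 0.5},{"delta_pos": [-0.18,0,0],"yaw": 0,"fingers": 0.5},{"delta_pos": [-0.19,0,0],"yaw": 0,"fingers": 0.5},{"delta_pos": [-0.2,0,0],"yaw": 0,"fingers": 0.5},{"delta_pos": [-0.2,0,0],"yaw": 0,"fingers": 0.5}])

```text
clock: 5.5
eef_pos: [0.547, 0.0792, 0.0222]
tool_rot: [0.07, 0.998, -0.0, 0.001]
ft_force: [-0.7, -0.3, 0.6]
grip_width: 0.0426
grasp_force: 0.2
```

```bash
python3 m.py t4.png
```

```text
[0.6416 0.0638] [0.3057 0.1619] 82.08 along/across 0.0049 0.0006
[0.54697553 0.07920936 0.0222069 ] 5.55
```

jog_arm(deltas=[{"delta_pos": [-0.005,0,0],"yaw": 0,"fingers": 0.5},{"delta_pos": [-0.01,0,0],"yaw": 0,"fingers": 0.5},{"delta_pos": [-0.013,0,0],"yaw": 0,"fingers": 0.5},{"delta_pos": [-0.016,0,0],"yaw": 0,"fingers": 0.5},{"delta_pos": [-0.016,0,0],"yaw": 0,"fingers": 0.5}])

```text
clock: 6.05
eef_pos: [0.5511, 0.0786, 0.0222]
tool_rot: [0.07, 0.998, -0.0, 0.0]
ft_force: [-1.7, -0.4, 0.4]
grip_width: 0.0426
grasp_force: 0.7
```

jog_arm(deltas=[{"delta_pos": [-0.004,0,0],"yaw": 0,"fingers": 0.5},{"delta_pos": [-0.007,0,0],"yaw": 0,"fingers": 0.5},{"delta_pos": [-0.007,0,0],"yaw": 0,"fingers": 0.5}])

```text
clock: 6.35
eef_pos: [0.5514, 0.0786, 0.0222]
tool_rot: [0.07, 0.998, 0.0, -0.002]
ft_force: [-6.2, 0.2, 5.3]
grip_width: 0.0426
grasp_force: 3.1
```

jog_arm(deltas=[{"delta_pos": [-0.004,0,0],"yaw": 0,"fingers": 0.5},{"delta_pos": [-0.004,0,0],"yaw": 0,"fingers": 0.5}])

```text
clock: 6.55
eef_pos: [0.5513, 0.0786, 0.0221]
tool_rot: [0.07, 0.998, 0.0, -0.003]
ft_force: [-8.5, 0.9, 7.4]
grip_width: 0.0425
grasp_force: 4.6
```

Firmly home: more command brings force but no travel. Now back off, raise and check.

jog_arm(deltas=[{"delta_pos": [0.03,0,0],"yaw": 0,"fingers": 0.5},{"delta_pos": [0.1,0,0],"yaw": 0,"fingers": 0.5},{"delta_pos": [0.2,0,0],"yaw": 0,"fingers": 0.5},{"delta_pos": [0.25,0,-0.1],"yaw": 0,"fingers": 0.5},{"delta_pos": [0.3,0,-0.25],"yaw": 0,"fingers": 0.5},{"delta_pos": [0.4,0,-0.4],"yaw": 0,"fingers": 0.5},{"delta_pos": [0.45,0,-0.4],"yaw": 0,"fingers": 0.5},{"delta_pos": [0.45,0,-0.4],"yaw": 0,"fingers": 0.5},{"delta_pos": [0.45,0,-0.4],"yaw": 0,"fingers": 0.5}])

```text
clock: 7.45
eef_pos: [0.4212, 0.0971, 0.1424]
tool_rot: [0.07, 0.998, 0.0, 0.001]
ft_force: [-0.3, 0.3, 0.0]
grip_width: 0.0427
grasp_force: 0.0
```

Run:
```python
from h import *
c,R,t,W=cam('top'); i=cv2.resize(c['image'][180:320,230:380],None,fx=4,fy=4,interpolation=2); cv2.imwrite('pics/t5.png',i[:,:,::-1])
Z=W[...,2]; e=np.array([.9902,-.1395]); n=np.array([.1395,.9902])
d=W[...,:2]-[.6366,.0639]; a=d@e; b=d@n; ok=(Z>.04)&(Z<.062)&(a<.06)
for L in(-.1,0,.1):
    m=ok&(abs(b-L)<.046); r=cv2.minAreaRect(W[m][:,:2].astype(np.float32)); print(L,m.sum(),r,a[m].min().round(4))
print(bot.get_obs()['eef_pos'])
```

```text
-0.1 1345 ((0.37419793009757996, -0.0016535967588424683), (0.07260281592607498, 0.6215917468070984), 83.31586456298828) -0.5606
0 1332 ((0.6296330690383911, 0.06822219491004944), (0.07168834656476974, 0.1345343440771103), 81.48193359375) -0.0746
0.1 1355 ((0.6420211791992188, 0.16006793081760406), (0.07109203934669495, 0.13667060434818268), 81.31580352783203) -0.0762
[0.42116801 0.0969874  0.14181074]
```

View pics/t5.png

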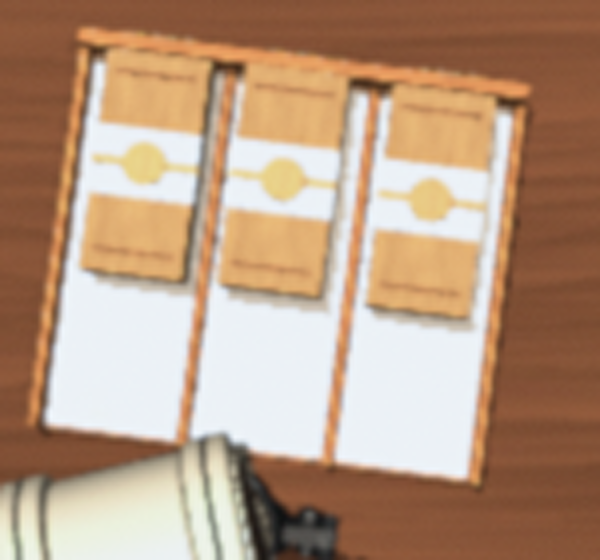

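The middle carton (seal at (282,180) in the crop) lies level and square with its neighbours against the rail. Its label is up and the gripper is clear.

```bash
python3 -c "
from workcell import bot
print(bot.job_done())"
```

```text
the job is handed in; nothing more can be done
None
```

The carton was tipped over in place and pushed home along the middle lane: it lies label up, flat and square against the back rail, nothing else was touched, and the job is handed in.

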